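# Fit the wheel and axle pin to a caster held in a toggle clamp

### The job

Swing the toggle clamp's lever right down so that it locks over centre and holds the caster fork's plate. Then stand the white wheel between the fork's legs and push the axle pin, already started in the near leg, through both legs and the wheel until the head is home against the fork. Last, lift the clamp lever right back up so that the finished caster can be taken out, and leave the caster on the board and the jar, bit case and corner brace where they are.

Things in the scene. Friction and masses are not known exactly. Their poses are not given: they have to be found in the camera images.
- board: Fixed plywood jig board on the 4 mm rubber mat, 100 (x) x 310 (y) x 18 mm. Origin: centre of its underside; own z up, top 18 mm above the origin. The loose caster stands on it towards its -y end (caster's centre about 90 mm from the middle, axle along y); the toggle clamp is screwed to it from the middle to the +y end.
- lever (a joint): Lever elevation of the black steel toggle clamp, rad. 0: level, pointing along board +y, on its stop, clamp locked. About 1.5: upright, open. Starts raised 1.2 to 1.45 and stays where put (about 1.5 N at the grip moves it); in the last 0.4 rad down it stiffens to about 4 N, then passes dead centre at 0.06 and locks. Left short of that it may spring part open. Lifting takes as much.
- lever_pivot (a point): On the lever's hinge axis, which is parallel to the board's x: 54 mm above the board's origin, 20 mm to +x and 40 mm to +y of it. Fixed to the board.
- lever_grip (a point): On the centre line of the lever's rubber grip, 85 mm from lever_pivot. The grip is round, 16 mm thick, reaching from 48 mm to its rounded end 116 mm from the pivot. Lever down: grip level, centre line 36 mm above the board's top, free on both sides.
- foot: Rubber-tipped spindle (tip 14 mm wide) at the end of the clamp's hold-down bar; origin: underside of the tip, own z up the spindle. Lever down: it presses the caster's plate with about 25 N, 20 mm to +x and 32 mm to +y of the caster's centre, bar and spindle under 60 mm above the board's top. Lever up: it stands up to 100 mm above the board, near the middle.
- caster: Loose zinc steel caster fork, 0.42 kg, plate down, fork up. Origin: centre of plate underside; y along axle, z up. Plate 66 x 96 x 5 mm. Legs 26 mm wide, inner faces at y = +-15 mm; bosses 22 mm diameter reach out to y = +-33 mm, bored about 10.5 mm. A wheel set in it settles on the crown, centre 32.7 mm above the origin, 1 mm below the hole line; the pin's nose lifts it.
- fork_axle (a point): On the caster's axle hole line, midway between its legs, 33.7 mm above the caster's origin.
- pin: Loose steel axle pin, 45 g: shank 10 mm diameter, 71 mm long with 6.5 mm rounded nose; flat head 18 mm diameter, 5 mm thick. Origin: centre of the head's underside; y along the shank to the nose. Starts with its nose 16 mm deep in the caster's -y boss, head out to -y, hanging about 7 mm. Seated: origin at y = -33, z = 33.7 mm in the caster's frame. Slides with a few newtons.
- pin_head (a point): Centre of the outer face of the pin's head (the face to push on), 5 mm behind the pin's origin.
- wheel: Loose white nylon wheel, about 60 g, 50 mm diameter, tread 22 mm wide, hub 26 mm long, 11 mm bore. Origin: its centre; own y along the axle. Starts standing upright on its tread on the mat on the board's -x (robot) side, axle level.
- jar: Loose frosted glass canning jar with galvanized screw lid, 72 mm diameter, 113 mm tall; origin: centre of its underside. Stands beyond the board (+x side).
- bit_case: Loose closed blue plastic hex bit case, 62 x 112 x 29 mm; origin: centre of its underside. Lies beyond the board (+x side).
- brace: Loose galvanized corner brace, an L of 20 mm wide, 3 mm thick strip, legs 75 mm, one flat on the mat, the other upright; origin: centre of the flat leg's underside. Beyond the board (+x side).
Not all that is in view belongs to the job. Several things have the shape of the wheel; the one meant has the colours described above.

How it is judged:
By the outcome, as a careful person would: the job done as asked, in the order asked, and still so for the second after the job is handed in, with the robot touching nothing.
It also fails if it takes over 72 s, if anything falls off the work surface, if the arm or the gripper's body presses on something with over 40 N, if the wrist force passes 120 N, or if a joint passes its speed limit or range.

### The arm

A 6-joint arm with a two-finger parallel gripper is mounted at the origin on the work surface. World frame = base frame: x ahead of the robot, y to its left, z up, the work surface at z = 0. Lengths are in mm, angles in rad, forces in N, time in s.
With the tool pointing down it reaches from about 400 to 925 mm from the base axis. Payload 12.5 kg.
Tool frame: the origin (TCP) lies between the finger pads; the fingertips stand env.tip_extent ahead of it and the grasp point (between the pads) lies 11 mm behind it (env.tip_extent is the distance from the TCP to the fingertips, in mm); z points along the fingers, y is the line along which they close (so a half turn about z gives the same grasp; the last joint's range is limited). The gripper opens to 95 mm and grips with 3 to 60 N. Pads are 20 mm wide; open, the fingers measure 119 mm over their backs; the gripper's body (75 mm by 180 mm) begins 59 mm behind the grasp point.
Start: joints at [1.003, 0.491, 1.559, -0, 1.092, -0.106], TCP at [278.462, 559.558, 222.661] pointing down, gripper open.
Joint ranges: [-3.1, 3.1], [-0.84, 2.19], [0.05, 2.79], [-1.13, 4.28], [0.06, 2.93], [-2.69, 2.69]. Speed limits (rad/s): [2.22, 2.22, 2.79, 3.14, 3.14, 3.14].

### API

Orientations are given as [roll, pitch, yaw] about the fixed x, y, z axes, in that order (R = Rz(yaw) Ry(pitch) Rx(roll)).
In Python, from cell import env gives the robot as it stands.
- The arm moves only by the tool carry_out, never from a script. Its argument "motion" is a list of rows, each a list of 5 numbers: the shift along the tool's x, y, z in mm, then the turn about the tool's z in degrees, then the closure, from 0 (fully open) to 1 (shut). A call has 1 to 12 rows; each row shifts and turns the commanded pose from where the row before left it, along the tool's axes as they then stand; what a row does not reach is not made up. A row lasts 1/10 s, in which the tool goes at most 50 mm and 8.59 degrees, less where a joint would pass 70% of its speed; a pose out of reach is approached as far as the arm can. A call with a gripper value outside its range is refused whole. The fingers move at their own pace and stop on an object; the grip force is fixed at half the most. Time passes only in rows, so rows that do not move let the fingers close. It gives the time, the measured TCP pose, the force, the opening and the grip force at its end, in the units of the state.
- env.state(): the state, without advancing time (a new reading comes with each control period).
- env.read_camera(name): name is "scene" or "top" or "wrist"; returns a dict with "color" (384x512x3 uint8, red, green, blue), "K" (3x3 intrinsics, pixels), "R" (3x3) and "t" (3): a world point X has camera coordinates R X + t; the wrist camera has in their place "hand_eye" (4x4, takes a point from camera to tool coordinates, whose origin is the TCP and whose axes are the flange's). Camera axes: x right, y down, z forward; pixel columns grow to the right and rows downward; lengths in mm; the calibration is good to about 2 mm. A picture is of the moment at which its call begins: read the wrist's pose just before it. There is no depth.
- env.job_done(): hands the job in; it is judged then, once.
The state is a dict: "t": time; "joints": joint angles; "qvel": joint speeds; "tau": joint torques, N m; "eef_pos": TCP position; "tcp_rot": TCP orientation; "ft_force": force on the tool from outside, world axes, zero at the start; "moment": the same for the moment, N m; "opening": opening from 0.0 (shut) to 1.0 (fully open); "grip_force": force on a finger pad.
Only numpy, scipy, OpenCV 4.12 (cv2) and the standard library are available. Lean on these libraries where they do the work, as an engineer would, in place of code of your own. Each camera call takes 0.05 s, during which the arm holds its last target. There are 200 camera calls.

## Working session

There is one attempt and no reset: what is moved stays moved. The work goes in short steps, Python scripts to look and compute and a tool call to move; the robot and the scene stay as the last step left them, time stands still between calls to the robot, and variables do not carry over. Pictures are saved under pics/ and viewed, at most 10 in all, crops included, and the job is handed in when it is done.

Besides the shell and the picture viewer there is one more tool, called after "Emit:" as a command line: name --pt "numbers of a row" for each row, then --argument value for the rest. carry_out: Moves the arm, as the interface text tells. Its arguments: {"type":"object","properties":{"motion":{"type":"array"}},"required":["motion"]}

```bash
ls; mkdir -p pics; python3 - <<'E'
from cell import env
import cv2,numpy as np
print(env.state(), env.tip_extent)
for n in ("scene","top"):
    c=env.read_camera(n); cv2.imwrite(f"pics/{n}0.png",cv2.resize(c["color"][:,:,::-1],None,fx=1.5,fy=1.5,interpolation=cv2.INTER_CUBIC))
    print(n,c["K"].tolist(),c["R"].tolist(),c["t"].tolist())
c=env.read_camera("wrist");print(c["K"].tolist(),c["hand_eye"].tolist())
E
```

```text
pics
{'t': 0.0, 'joints': array([ 1.00338236e+00,  4.91569944e-01,  1.55947633e+00,  1.13698282e-05,
        1.09167918e+00, -1.05595098e-01]), 'qvel': array([-0.00048001, -0.00036248,  0.00101407, -0.00104652,  0.00124054,
       -0.00051374]), 'tau': array([ 6.40833387e-04, -6.12650013e+01, -2.58185560e+01,  6.92928233e-02,
        4.81635472e-02, -6.44132956e-05]), 'eef_pos': array([278.32929289, 559.33440809, 222.04603219]), 'tcp_rot': array([-3.14046723e+00, -1.29423136e-04,  2.67976846e+00]), 'ft_force': array([ 0.21743158,  0.22785848, -0.22312012]), 'moment': array([0.0325718 , 0.02665034, 0.01380367]), 'grip_force': 0.0, 'opening': 1.005409823598111} 8.0
scene [[496.49507176525947, 0.0, 261.01243320235346], [0.0, 496.49507176525947, 197.5646216208097], [0.0, 0.0, 1.0]] [[0.7487256552289575, 0.6627911463072026, -0.010853090746535314], [0.463628543854287, -0.5353019041535335, -0.7060456392706884], [-0.4737704787399927, 0.5236026812253597, -0.7080831629745847]] [-357.9713082161601, -166.03344951612667, 1474.467502128766]
top [[482.02481482051087, 0.0, 250.305950627145], [0.0, 482.02481482051087, 189.35048844262204], [0.0, 0.0, 1.0]] [[0.012438615140883007, -0.9999178948964471, -0.0030796621949415685], [-0.9941005381982986, -0.012034256541810073, -0.10779284124346675], [0.10774692945615817, 0.004402287512630146, -0.9941686069562978]] [-42.418934085055156, 534.3532518982796, 1267.4774683574688]
[[295.43677502928256, 0.0, 254.63506505552033], [0.0, 295.43677502928256, 189.23828584391092], [0.0, 0.0, 1.0]] [[0.00047200266113958607, -0.9611331907543905, -0.2760847095435956, 78.46474559107612], [0.9999998885614378, 0.0004562853452193682, 0.00012116432978376203, 0.9241400059900595], [9.518348113030673e-06, -0.27608473596699884, 0.9611332990149873, -161.51530793435163], [0.0, 0.0, 0.0, 1.0]]
```

View pics/scene0.png

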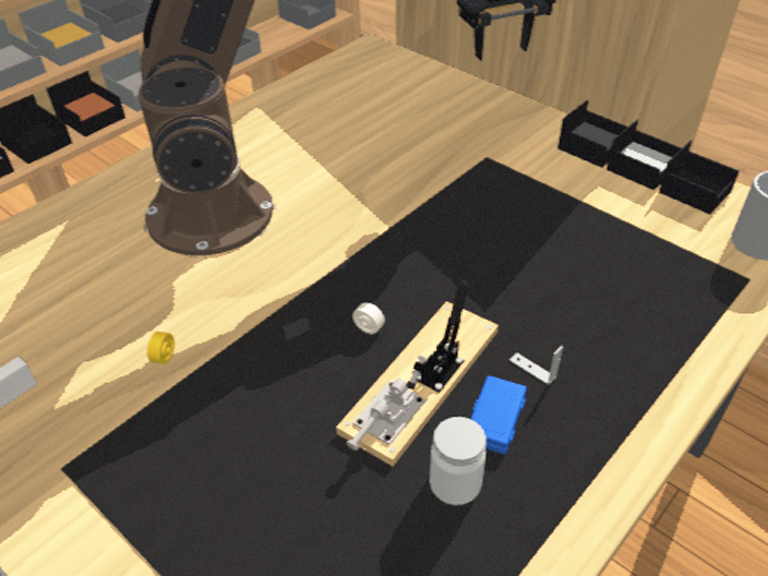

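View pics/top0.png

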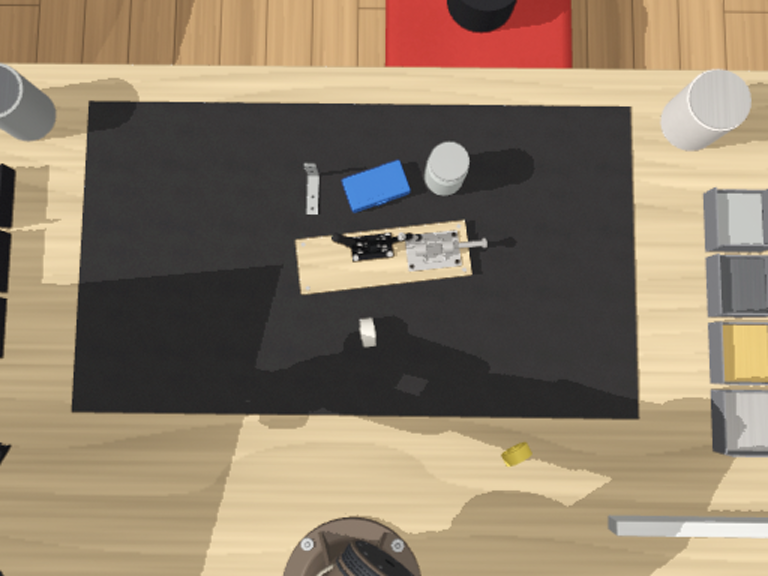

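Candidates for the wheel: the white one at scene (368,318) / top (368,332), and the yellow one at scene (160,348) / top (516,454), all in 1.5x pixels. Also round and pale are the jar lid at top (447,165) and the cup in the corner. I choose the white one. Next I measure it together with the board.

```bash
cat > h.py <<'E'
from cell import env
import cv2,numpy as np
from scipy.spatial.transform import Rotation as Ro
def cam(n):
    s=env.state(); c=env.read_camera(n)
    if n=="wrist":
        H=np.array(c["hand_eye"]); Rt=Ro.from_euler('xyz',s["tcp_rot"]).as_matrix()
        Rc=Rt@H[:3,:3]; o=Rt@H[:3,3]+s["eef_pos"]
        c["R"]=Rc.T; c["t"]=-Rc.T@o
    for k in "KRt": c[k]=np.array(c[k])
    return c
def ray(c,px):
    d=c["R"].T@np.linalg.inv(c["K"])@np.array([px[0],px[1],1.]); return -c["R"].T@c["t"],d/np.linalg.norm(d)
def onz(c,px,z):
    o,d=ray(c,px); return o+d*(z-o[2])/d[2]
def tri(*cp):
    A=np.zeros((3,3));b=np.zeros(3);rs=[ray(c,p) for c,p in cp]
    for o,d in rs: P=np.eye(3)-np.outer(d,d);A+=P;b+=P@o
    X=np.linalg.solve(A,b); return X,max(np.linalg.norm(np.cross(X-o,d)) for o,d in rs)
def proj(c,X):
    p=c["K"]@(c["R"]@np.array(X,float)+c["t"]); return p[:2]/p[2]
def save(c,n,box=None,f=1.5):
    im=c["color"][:,:,::-1]
    if box: im=im[box[1]:box[3],box[0]:box[2]]
    cv2.imwrite(f"pics/{n}.png",cv2.resize(im,None,fx=f,fy=f,interpolation=cv2.INTER_CUBIC))
def blob(c,mask,near=None):
    n,l,s,ce=cv2.connectedComponentsWithStats(mask.astype(np.uint8))
    k=[i for i in range(1,n) if s[i,4]>15]
    return [(s[i].tolist(),ce[i].round(1).tolist()) for i in k]
E
python3 - <<'E'
from h import *
T=cam("top");S=cam("scene")
top=np.array([(296,240),(467,221),(472,273),(301,294)])/1.5
B=[onz(T,p,22) for p in top]; print(np.round(B,1))
sc=np.array([(446,302),(498,326),(392,465),(337,430)])/1.5
print(np.round([onz(S,p,22) for p in sc],1))
for c,b in((T,(225,200,265,245)),(S,(230,195,262,228))):
    im=c["color"].astype(int);m=np.zeros(im.shape[:2],bool);w=(im.min(2)>110);m[b[1]:b[3],b[0]:b[2]]=w[b[1]:b[3],b[0]:b[2]]
    print(blob(c,m))
print(tri((T,(245.5,221)),(S,(245.5,212))))
top2={'pinhead':(486,243),'jar':(447,160),'braceTop':(311,165),'levertip':(337,238)}
sc2={'pinhead':(354,444),'jar':(460,440),'braceTop':(558,350),'levertip':(462,288)}
for k in top2: print(k,tri((T,np.array(top2[k])/1.5),(S,np.array(sc2[k])/1.5)))
save(S,"wheel_crop",(215,180,345,320),5) if 0 else save(S,"wheel_crop",(215,180,345,320),4)
E
```

```text
[[ 614.2  109.4   22. ]
 [ 652.9 -200.9   22. ]
 [ 557.7 -209.8   22. ]
 [ 515.9   98.    22. ]]
[[ 519.5   92.9   22. ]
 [ 618.3  105.5   22. ]
 [ 661.3 -205.6   22. ]
 [ 562.4 -214.2   22. ]]
[([240, 212, 11, 19, 173], [244.9, 221.1])]
[([235, 202, 22, 21, 324], [245.4, 211.5])]
(array([449.41089247, -24.39559538,  27.90009284]), np.float64(0.4437521439371682))
pinhead (array([ 609.67115064, -229.48834133,   49.52156706]), np.float64(2.231578966139514))
jar (array([ 740.34375321, -157.59997473,  107.11364727]), np.float64(1.9707175314999896))
braceTop (array([739.45239376,  80.33658277,  75.83820224]), np.float64(0.5880556704329125))
levertip (array([595.7996801 ,  26.96845516, 153.14982908]), np.float64(0.4334634354020349))
```

View pics/wheel_crop.png

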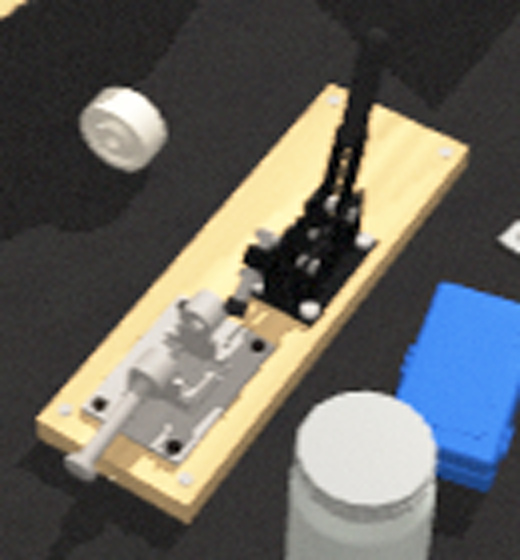

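The crop shows the white wheel standing at full-frame scene (246,212) and the fork with its pin on the board's near end. The lever is raised and the brace, case and jar are beyond the board. I'm moving over the board for wrist views.

Emit:
carry_out --pt "-37 -31 -3 0 0" --pt "-37 -31 -3 0 0" --pt "-37 -31 -3 0 0" --pt "-37 -31 -3 0 0" --pt "-37 -31 -3 0 0" --pt "-37 -31 -3 0 0" --pt "-37 -31 -3 0 0" --pt "-37 -31 -3 0 0" --pt "-37 -31 -3 0 0" --pt "-37 -31 -3 0 0" --pt "-37 -31 -3 0 0" --pt "-37 -31 -3 0 0"

```text
t: 1.45
eef_pos: [510.6, 26.7, 258.9]
tcp_rot: [3.141, 0.0, 2.68]
ft_force: [0.7, 0.4, 0.9]
opening: 1.001
grip_force: 0.0
```

Emit:
carry_out --pt "-37 -31 -3 0 0" --pt "-37 -31 -3 0 0" --pt "-28 -30 -3 0 0" --pt "0 0 0 8 0" --pt "0 0 0 8 0" --pt "0 0 0 8 0" --pt "0 0 0 8 0" --pt "0 0 0 8 0" --pt "0 0 0 8 0" --pt "0 0 0 8 0" --pt "0 0 0 0 0"

```text
t: 2.55
eef_pos: [560.5, -99.1, 267.6]
tcp_rot: [-3.142, -0.0, 1.7]
ft_force: [-0.6, 0.6, 0.9]
opening: 0.994
grip_force: 0.0
```

```bash
python3 - <<'E'
from h import *
s=env.state();print(s["t"],s["eef_pos"],s["tcp_rot"],s["joints"])
c=cam("wrist");save(c,"w1",f=1.5)
np.savez("w1.npz",K=c["K"],R=c["R"],t=c["t"],color=c["color"])
E
```

```text
2.55 [560.47897081 -99.11717378 267.5710856 ] [-3.14156231e+00 -1.50514636e-04  1.70031369e+00] [-2.91134102e-01  3.67998836e-01  1.63918111e+00  1.37923860e-04
  1.13450187e+00 -4.20709762e-01]
```

View pics/w1.png

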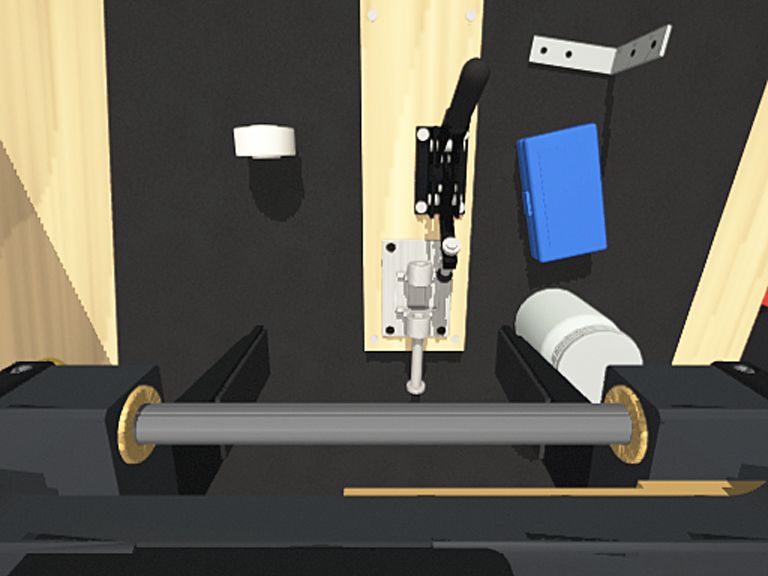

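The wrist view (1.5x px) shows the wheel at (265,141), axle about along the board, and the lever grip's end at (478,70). It also shows plate holes at (390,247), (390,330) and (441,330), the pin head at (416,387), and board-end corners at (366,352) and (464,350).

```bash
python3 - <<'E'
from h import *
c=dict(np.load("w1.npz")); im=c["color"]; g=cv2.cvtColor(im,cv2.COLOR_RGB2GRAY)
def dark(p,r=5):
    x,y=np.round(p).astype(int); w=g[y-r:y+r+1,x-r:x+r+1].astype(float); m=np.clip(110-w,0,None)
    yy,xx=np.mgrid[-r:r+1,-r:r+1]; return np.array([x+(m*xx).sum()/m.sum(),y+(m*yy).sum()/m.sum()])
def bright(p,r=5,t=190):
    x,y=np.round(p).astype(int); w=g[y-r:y+r+1,x-r:x+r+1].astype(float); m=np.clip(w-t,0,None)
    yy,xx=np.mgrid[-r:r+1,-r:r+1]; return np.array([x+(m*xx).sum()/m.sum(),y+(m*yy).sum()/m.sum()])
H=[dark(np.array(p)/1.5) for p in((390,247),(390,330),(441,330))]
P=[onz(c,h,27) for h in H]; print(np.round(H,1).tolist(),np.round(P,1).tolist(),'centre',(P[0]+P[2])/2)
v=P[0]-P[1];u=P[2]-P[1];print('yaw',np.arctan2(-v[0],v[1]),np.arctan2(u[1],u[0]),np.linalg.norm(v),np.linalg.norm(u))
# board edges: columns where yellow-ness begins
hsv=cv2.cvtColor(im,cv2.COLOR_RGB2HSV); bd=(hsv[...,2]>120)
L=[];Rr=[]
for r in range(20,80,4):
    x=np.where(bd[r,225:265])[0]; L.append(onz(c,(225+x[0]-.5,r),22)[:2])
for r in list(range(170,228,4)):
    x=np.where(bd[r,225:330])[0]; L.append(onz(c,(225+x[0]-.5,r),22)[:2]); Rr.append(onz(c,(225+x[-1]+.5,r),22)[:2])
for r in range(4,20,3):
    x=np.where(bd[r,300:335])[0]; Rr.append(onz(c,(300+x[-1]+.5,r),22)[:2])
for n,Q in(('L',L),('R',Rr)):
    f=cv2.fitLine(np.array(Q,np.float32),cv2.DIST_HUBER,0,.01,.01).ravel(); print(n,f,'yaw',np.arctan2(-f[0],f[1]))
print('end corners',[onz(c,np.array(p)/1.5,22).round(1) for p in((366,351),(464,350))])
T=cam("top")
print('leverend',tri((c,np.array((478,70))/1.5),(T,np.array((336,238))/1.5)))
print('pinhead T',tri((c,np.array((416,387))/1.5),(T,np.array((486,243))/1.5)))
# lever grip axis: dark silhouette
m=(g<45).astype(np.uint8); print('tip dark px',[ (r,np.where(m[r,290:335])[0][[0,-1]]+290) for r in range(38,80,6)])
w=(im.min(2)>110).astype(np.uint8); w[:, :150]=0;w[:,205:]=0;w[:75]=0;w[115:]=0
k=cv2.findNonZero(w); print(cv2.boundingRect(k),cv2.minAreaRect(k))
E
```

```text
[[260.2, 164.4], [259.7, 219.6], [293.8, 219.9]] [[568.3, -98.9, 27.0], [578.5, -180.0, 27.0], [628.0, -174.0, 27.0]] centre [ 598.12472221 -136.47316834   27.        ]
yaw 0.12492019674815427 0.12022408326878656 81.76541523521372 49.84791615497542
L [ 1.2833375e-01 -9.9173105e-01  5.3537848e+02 -4.8391354e+01] yaw -3.0129042
R [ 1.29106298e-01 -9.91630733e-01  6.44280579e+02 -1.10564804e+02] yaw -3.012125
end corners [array([ 558.6, -208.1,   22. ]), array([ 655.6, -194.3,   22. ])]
leverend (array([591.70448914,  26.9670514 , 185.18061036]), np.float64(1.1146370633313647))
pinhead T (array([ 611.09822342, -233.06873452,   36.90334668]), np.float64(0.7984909813253974))
tip dark px [(38, array([321, 321])), (44, array([310, 325])), (50, array([307, 326])), (56, array([305, 323])), (62, array([303, 320])), (68, array([301, 317])), (74, array([298, 319]))]
(156, 83, 41, 23) ((176.0, 94.0), (22.0, 40.0), 90.0)
```

```bash
cat >> h.py <<'E'
YAW=.1287; BC=np.array([586.,-47.7,4.]); CC=np.array([598.1,-136.5,22.])
RB=Ro.from_euler('z',YAW).as_matrix()
def b2w(p): return BC+RB@np.array(p,float)
def w2b(X): return RB.T@(np.array(X)-BC)
def need(X,yaw=None):
    s=env.state();Rt=Ro.from_euler('xyz',s["tcp_rot"]).as_matrix()
    d=Rt.T@(np.array(X)-s["eef_pos"]); print('t',s["t"],'tool shift',d.round(1), 'turn',None if yaw is None else np.degrees(s["tcp_rot"][2]-yaw).round(2))
E
python3 - <<'E'
from h import *
c=dict(np.load("w1.npz"))
n=RB[:,0]; P=b2w((20,40,54))
def onp(c,px):
    o,d=ray(c,px); X=o+d*((P-o)@n)/(d@n); b=w2b(X)-np.array([20,40,54]); return b.round(1),np.hypot(b[1],b[2]).round(1),np.arctan2(b[2],b[1]).round(3)
S=cam("scene")
print(onp(S,np.array((462,286))/1.5), tri((c,np.array((478,68))/1.5),(S,np.array((462,286))/1.5)))
# ray from wrist/top closest to plane: solve elevation for r=112
T=cam("top")
for nm,cc,px in(('w',c,(478,70)),('T',T,(336,238)),('S',S,(462,287))):
    e=np.linspace(1,1.5,51); d=[np.linalg.norm(proj(cc,b2w((20,40+112*np.cos(a),54+112*np.sin(a))))*1.5-px) for a in e]; i=int(np.argmin(d)); print(nm,e[i],d[i])
a=1.3; X=b2w((20,40+85*np.cos(a),54+85*np.sin(a)));print(X,b2w((20,125,54))); need(X+[0,0,-11],np.pi/2+YAW)
E
```

```text
(array([ -0. ,  30. , 101.8]), np.float64(106.1), np.float64(1.284)) (array([595.66873737,  31.34061468, 155.14397913]), np.float64(3.2362178292213755))
w 1.24 1.4198499317335738
T 1.26 1.347298887495523
S 1.3599999999999999 2.9403211889695124
[597.78255976  17.08543585 139.90244576] [589.79146623  78.83309758  58.        ]
t 2.75 tool shift [110.1  52.5 138.7] turn 0.35
```

Emit:
carry_out --pt "38 18 20 0 0" --pt "38 18 20 0 0" --pt "37 17 20 0 0" --pt "0 0 26 0 0" --pt "0 0 26 0 0" --pt "0 0 26 0 0" --pt "0 0 0 0 0" --pt "0 0 0 0 0.5"

```text
t: 3.55
eef_pos: [598.4, 19.8, 130.0]
tcp_rot: [-3.141, -0.0, 1.704]
ft_force: [1.3, -0.1, 0.5]
opening: 0.959
grip_force: 0.0
```

```bash
python3 - <<'E'
from h import *
s=env.state();print(s["eef_pos"],w2b(s["eef_pos"]),s["ft_force"])
c=cam("wrist");save(c,"w2",f=1.2)
E
```

```text
[598.43648807  19.82982305 130.02723536] [ 21.00074843  65.37516196 126.02723536] [ 1.30478686 -0.13684311  0.50264614]
```

View pics/w2.png

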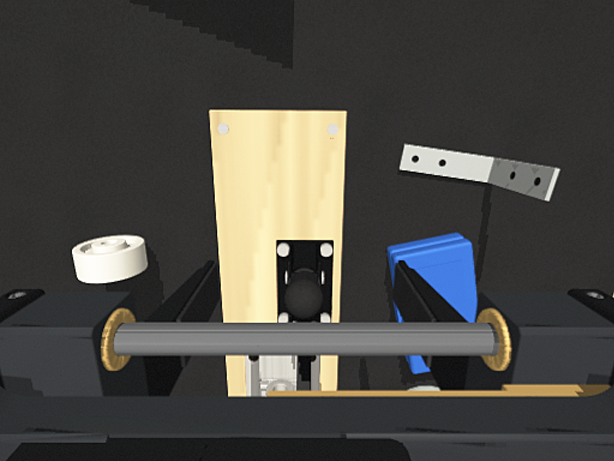

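The lever's round end is at (303,293) in this 1.2x picture, centred between the open fingers. Closing on it.

Emit:
carry_out --pt "0 0 0 0 1" --pt "0 0 0 0 1" --pt "0 0 0 0 1" --pt "0 0 0 0 1" --pt "0 0 0 0 1" --pt "0 0 0 0 1" --pt "0 0 0 0 1" --pt "0 0 0 0 1"

```text
t: 4.4
eef_pos: [598.2, 19.9, 129.6]
tcp_rot: [-3.142, -0.0, 1.702]
ft_force: [-0.5, 0.1, -0.4]
opening: 0.254
grip_force: 0.0
```

Emit:
carry_out --pt "0 0 0 0 1" --pt "0 0 0 0 1" --pt "0 0 0 0 1"

```text
t: 4.7
eef_pos: [597.4, 19.9, 129.5]
tcp_rot: [-3.14, -0.0, 1.703]
ft_force: [-5.8, -0.9, 2.2]
opening: 0.164
grip_force: 30.0
```

```bash
python3 - <<'E'
from h import *
s=env.state();print(s["eef_pos"],s["grip_force"],s["opening"])
g=s["eef_pos"]+[0,0,11]; b=w2b(g)-[20,40,54]; r=np.hypot(b[1],b[2]);a=np.arctan2(b[2],b[1]);print(b,r,a)
# arc increments (tool x = board y, tool z down), 12 steps
th=np.linspace(a,-.015,13); print(np.c_[np.diff(r*np.cos(th)),-np.diff(r*np.sin(th))].round(1).tolist())
E
```

```text
[597.43615677  19.89697307 129.50768455] 30.00049889087677 0.16409401175449234
[1.73086611e-02 2.55701442e+01 8.25076845e+01] 86.37910790057664 1.2702706932902355
[[8.7, 3.2], [8.3, 4.1], [7.8, 5.0], [7.2, 5.8], [6.6, 6.5], [5.8, 7.2], [5.0, 7.8], [4.2, 8.3], [3.3, 8.7], [2.3, 9.0], [1.3, 9.1], [0.4, 9.2]]
```

Emit:
carry_out --pt "8.7 0 3.2 0 1" --pt "8.3 0 4.1 0 1" --pt "7.8 0 5.0 0 1" --pt "7.2 0 5.8 0 1" --pt "6.6 0 6.5 0 1" --pt "5.8 0 7.2 0 1" --pt "5.0 0 7.8 0 1" --pt "4.2 0 8.3 0 1" --pt "3.3 0 8.7 0 1" --pt "2.3 0 9.0 0 1" --pt "1.3 0 9.1 0 1" --pt "0.4 0 9.2 0 1"

```text
t: 5.9
eef_pos: [589.5, 81.4, 45.9]
tcp_rot: [-3.141, -0.001, 1.703]
ft_force: [-5.7, 6.6, 6.5]
opening: 0.161
grip_force: 30.0
```

Emit:
carry_out --pt "0 0 1 0 1" --pt "0 0 1 0 1" --pt "0 0 0 0 1"

```text
t: 6.2
eef_pos: [589.5, 81.4, 43.7]
tcp_rot: [-3.14, -0.001, 1.702]
ft_force: [-5.1, 8.3, 4.2]
opening: 0.161
grip_force: 30.0
```

Emit:
carry_out --pt "0 0 1.5 0 1" --pt "0 0 1.5 0 1" --pt "0 0 0 0 1"

```text
t: 6.5
eef_pos: [589.5, 81.2, 40.6]
tcp_rot: [-3.14, -0.001, 1.702]
ft_force: [-5.4, 8.3, 2.9]
opening: 0.159
grip_force: 30.0
```

```bash
python3 - <<'E'
from h import *
S=cam("scene");save(S,"s3",(215,180,345,320),4)
E
```

```text
(no output)
```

View pics/s3.png

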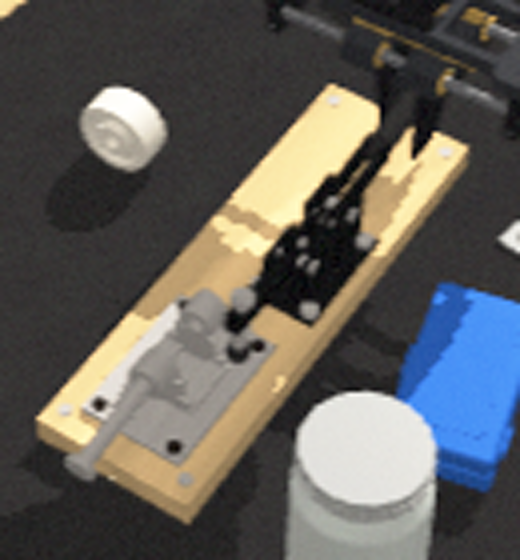

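The foot is down on the plate at crop (238,350) and the grip is between the fingers. The low resisting force may mean the pads slipped, so I'll release and press from above with shut fingers to make sure it locks.

Emit:
carry_out --pt "0 0 0 0 0.7" --pt "0 0 0 0 0.7" --pt "0 0 -40 0 0.7" --pt "0 0 -40 0 1" --pt "0 0 0 0 1" --pt "0 0 0 0 1" --pt "0 0 0 0 1" --pt "0 0 15 0 1" --pt "0 0 15 0 1" --pt "0 0 8 0 1" --pt "0 0 4 0 1" --pt "0 0 2 0 1"

```text
t: 7.75
eef_pos: [590.1, 80.2, 76.1]
tcp_rot: [-3.141, -0.0, 1.702]
ft_force: [1.2, -1.0, -0.2]
opening: 0.006
grip_force: 0.0
```

Emit:
carry_out --pt "0 0 1 0 1" --pt "0 0 1 0 1" --pt "0 0 0 0 1"

```text
t: 8.05
eef_pos: [590.4, 80.2, 75.0]
tcp_rot: [3.141, -0.0, 1.702]
ft_force: [0.3, -0.0, -0.3]
opening: 0.004
grip_force: 0.0
```

Emit:
carry_out --pt "0 0 0.7 0 1" --pt "0 0 0.7 0 1" --pt "0 0 0 0 1"

```text
t: 8.35
eef_pos: [590.4, 80.3, 74.0]
tcp_rot: [3.141, 0.0, 1.702]
ft_force: [-1.9, -0.3, 6.1]
opening: 0.007
grip_force: 2.9
```

Emit:
carry_out --pt "0 0 1 0 1" --pt "0 0 0.5 0 1" --pt "0 0 0 0 1"

```text
t: 8.65
eef_pos: [590.5, 80.3, 73.7]
tcp_rot: [3.14, 0.0, 1.702]
ft_force: [-5.7, 0.5, 18.7]
opening: 0.005
grip_force: 9.6
```

Stiff 19 N with the tip at z = 65.7 means the lever is on its stop and locked. Next is the wheel.

```bash
python3 - <<'E'
from h import *
need([449.4,-24.4,150],np.pi/2+.123)
E
```

```text
t 8.65 tool shift [ -85.2 -153.5  -76.5] turn 0.5
```

Emit:
carry_out --pt "0 0 -40 0 0.3" --pt "0 -20 -36 0 0" --pt "-28 -44 0 0.5 0" --pt "-28 -44 0 0 0" --pt "-29 -45 0 0 0" --pt "0 0 0 0 0" --pt "0 0 0 0 0"

```text
t: 9.35
eef_pos: [455.3, -19.0, 148.4]
tcp_rot: [3.14, 0.0, 1.692]
ft_force: [-0.2, -0.1, -0.8]
opening: 0.534
grip_force: 0.0
```

```bash
python3 - <<'E'
from h import *
s=env.state();print(s["eef_pos"],s["tcp_rot"])
c=cam("wrist");T=cam("top");S=cam("scene")
g=c["color"].min(2); b=(g>100).astype(np.uint8); b[270:]=0; b[:, :170]=0; b[:,340:]=0
for st,ce in blob(c,b): print(st,ce)
n,l,stt,_=cv2.connectedComponentsWithStats(b); i=1+np.argmax(stt[1:,4]); k=cv2.findNonZero((l==i).astype(np.uint8)); print(cv2.minAreaRect(k))
save(c,"w4",(160,110,360,270),3)
ce=[]
for cc,bx in((T,(225,200,265,245)),(S,(230,195,262,228))):
    im=cc["color"].astype(int);m=np.zeros(im.shape[:2],bool);m[bx[1]:bx[3],bx[0]:bx[2]]=(im.min(2)>110)[bx[1]:bx[3],bx[0]:bx[2]]; print(blob(cc,m))
E
```

```text
[455.33722528 -18.95461629 148.38830269] [3.14022576e+00 2.71461316e-04 1.69184032e+00]
[326, 68, 14, 190, 1553] [334.5, 180.8]
[222, 173, 52, 35, 1629] [247.5, 189.8]
[176, 269, 157, 1, 157] [254.0, 269.0]
((247.5, 190.0), (51.0, 34.0), 0.0)
[]
[([235, 202, 22, 21, 323], [245.4, 211.5])]
```

View pics/w4.png

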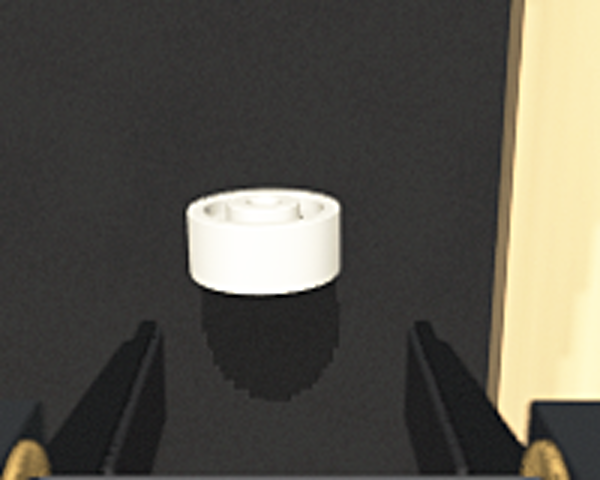

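```bash
python3 - <<'E'
from h import *
c=cam("wrist")
R=Ro.from_euler('z',1.692-np.pi/2).as_matrix()
A=onz(c,(247.9,179.3),29);B=onz(c,(247.9,207.7),54)
print(A,B,A-R[:,1]*13,B+R[:,1]*11,onz(c,(222,190),29),onz(c,(273.5,190),29))
w1=dict(np.load("w1.npz"));w1c=(176.5,94)
A=A-R[:,1]*13;B=B+R[:,1]*11;W=(A+B)/2;W[2]=29
print('tri two wrist places',tri((c,(247.9,190)),(w1,w1c)))
need([W[0],W[1],18])
print(proj(cam("scene"),W),proj(cam("top"),W))
E
```

```text
[448.76708363 -10.26006533  29.        ] [451.71904784 -30.56782478  54.        ] [450.33887642 -23.16469502  29.        ] [450.38906933 -19.64852273  54.        ] [424.64747273 -24.25003054  29.        ] [475.15356946 -17.95323571  29.        ]
tri two wrist places (array([449.64823915, -20.76724034,  31.35268621]), np.float64(0.5132049370053897))
t 9.55 tool shift [ -2.9  -6.1 129.7] turn None
[246.76601379 211.1958399 ] [244.50047172 220.72620209]
```

The crop shows the white wheel at crop (264,240), axle along image vertical and square to the fingers. Opening fully and going down around it.

Emit:
carry_out --pt "-3 -6 0 0 0" --pt "0 0 10 0 0" --pt "0 0 10 0 0" --pt "0 0 10 0 0" --pt "0 0 25 0 0" --pt "0 0 25 0 0" --pt "0 0 25 0 0" --pt "0 0 25 0 0" --pt "0 0 0 0 1" --pt "0 0 0 0 1" --pt "0 0 0 0 1" --pt "0 0 0 0 1"

```text
t: 10.85
eef_pos: [450.1, -22.1, 18.8]
tcp_rot: [3.14, 0.0, 1.694]
ft_force: [-0.7, -0.3, 0.3]
opening: 0.721
grip_force: 0.0
```

Emit:
carry_out --pt "0 0 0 0 1" --pt "0 0 0 0 1" --pt "0 0 0 0 1" --pt "0 0 0 0 1"

```text
t: 11.25
eef_pos: [449.8, -22.1, 18.2]
tcp_rot: [3.141, 0.0, 1.694]
ft_force: [-0.5, 0.2, 6.8]
opening: 0.522
grip_force: 30.0
```

Emit:
carry_out --pt "0 0 -20 0 1" --pt "0 0 -40 0 1" --pt "0 0 -45 0 1" --pt "0 0 -45 0 1" --pt "-25 35 -23 0 1" --pt "-25 35 -23 0 1" --pt "-25 35 -23 0 1" --pt "-21 28 -23 0 1" --pt "0 0 0 0 1"

```text
t: 12.15
eef_pos: [596.7, -103.2, 262.0]
tcp_rot: [3.137, 0.002, 1.692]
ft_force: [-1.6, 0.4, -1.4]
opening: 0.522
grip_force: 30.0
```

```bash
python3 - <<'E'
from h import *
s=env.state();print(s["t"],s["eef_pos"],s["tcp_rot"],s["opening"],s["grip_force"])
c=cam("wrist");np.savez("w5.npz",K=c["K"],R=c["R"],t=c["t"],color=c["color"],rot=s["tcp_rot"],pos=s["eef_pos"])
print('centre px',proj(c,CC+[0,0,5]),proj(c,s["eef_pos"]+[0,0,11]))
save(c,"w5",(176,125,336,285),4)
E
```

```text
12.15 [ 596.67499247 -103.1866202   262.00125045] [3.13686270e+00 2.09808828e-03 1.69243479e+00] 0.5216211699720829 29.999158997816266
centre px [251.93501726 187.69848019] [254.37987237 250.32986977]
```

View pics/w5.png

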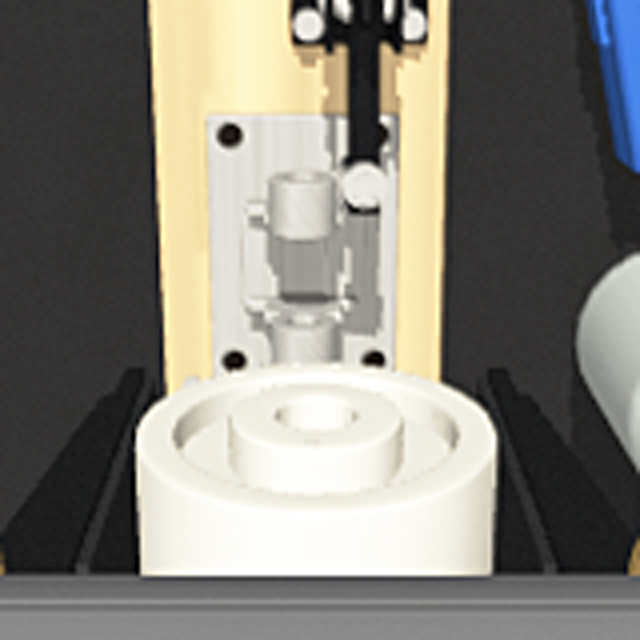

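The wheel is held square with its hub bore at crop (316,413). Below it are the plate holes at (230,134), (234,360) and (373,360), the bosses around column 303, and the foot on the plate at (364,186).

```bash
python3 - <<'E'
from h import *
c=dict(np.load("w5.npz")); g=cv2.cvtColor(c["color"],cv2.COLOR_RGB2GRAY)
F=lambda x,y:np.array([176+x/4-.4,125+y/4-.4])
def dark(p,r=4):
    x,y=np.round(p).astype(int); w=g[y-r:y+r+1,x-r:x+r+1].astype(float); m=np.clip(110-w,0,None)
    yy,xx=np.mgrid[-r:r+1,-r:r+1]; return np.array([x+(m*xx).sum()/m.sum(),y+(m*yy).sum()/m.sum()])
P=[onz(c,dark(F(*p)),27) for p in((230,134),(234,360),(373,360))]
v=P[0]-P[1];u=P[2]-P[1];print(np.round(P,1).tolist(),'yaw',np.arctan2(-v[0],v[1]),np.arctan2(u[1],u[0]),np.linalg.norm(v),np.linalg.norm(u))
C=(P[0]+P[2])/2; print('C',C)
# fork: triangulate inner gap across w1 and w5 : boss end ring centres
Rt=Ro.from_euler('xyz',c["rot"]).as_matrix()
tool=lambda X:(Rt.T@(X-c["pos"]))
zz=c["pos"][2]+10.8
h=onz(c,F(316,412),zz); print('hub face in tool',tool(h))
for p in((137,430),(497,430)): print('tread side',tool(onz(c,F(*p),zz)))
for p in((302,205),(304,345)): print('boss top z66.7',onz(c,F(*p),66.7))
Y=np.arctan2(-v[0],v[1]); Rc=Ro.from_euler('z',Y).as_matrix()
for p,n in(((303,238),'inner +y leg top edge'),((303,299),'inner -y ')): 
    for z in(55.7,66.7): print(n,z,Rc.T@(onz(c,F(*p),z)-C))
E
```

```text
[[567.8, -98.4, 27.0], [577.6, -179.5, 27.0], [627.4, -172.7, 27.0]] yaw 0.1207440948391142 0.13512169042487057 81.68440398013031 50.2497920735201
C [ 597.59548637 -135.52618537   27.        ]
hub face in tool [ 13.75156915   0.16992838 -10.8281932 ]
tread side [ 11.08781685 -24.59843227 -10.93975829]
tread side [ 11.02166473  25.25039517 -10.70383533]
boss top z66.7 [ 594.09157715 -110.22290459   66.7       ]
boss top z66.7 [ 600.20251584 -156.00831597   66.7       ]
inner +y leg top edge 55.7 [-0.21760471 11.9551333  28.7       ]
inner +y leg top edge 66.7 [-0.13873606 14.93840085 39.7       ]
inner -y  55.7 [-0.25323208 -8.7191727  28.7       ]
inner -y  66.7 [-0.17329747 -5.11733399 39.7       ]
```

```bash
python3 - <<'E'
from h import *
need([597.5,-136.4,95],np.pi/2+.125)
E
```

```text
t 12.2 tool shift [-34.5  -1.3 165.2] turn -0.18
```

Emit:
carry_out --pt "-11.5 -0.4 40 0 1" --pt "-11.5 -0.4 40 0 1" --pt "-11.5 -0.5 40 0 1" --pt "0 0 30 0 1" --pt "0 0 15 0 1" --pt "0 0 0 0 1" --pt "0 0 0 0 1"

```text
t: 12.9
eef_pos: [595.7, -135.0, 95.0]
tcp_rot: [-3.141, -0.0, 1.694]
ft_force: [0.7, -0.2, -0.2]
opening: 0.523
grip_force: 30.0
```

```bash
python3 - <<'E'
from h import *
need([597.5,-136.4,60],np.pi/2+.125); print(env.state()["eef_pos"],env.state()["tcp_rot"])
E
```

```text
t 12.9 tool shift [-1.7  1.6 35. ] turn -0.1
[ 595.71871477 -134.96497344   94.96642977] [-3.14082219e+00 -4.94018966e-04  1.69400541e+00]
```

Emit:
carry_out --pt "-1.7 1.6 0 0 1" --pt "0 0 8 0 1" --pt "0 0 8 0 1" --pt "0 0 8 0 1" --pt "0 0 6 0 1" --pt "0 0 0 0 1"

```text
t: 13.5
eef_pos: [597.6, -136.8, 63.7]
tcp_rot: [-3.14, -0.001, 1.694]
ft_force: [-0.6, -0.3, -0.4]
opening: 0.523
grip_force: 30.0
```

Emit:
carry_out --pt "0 0 6 0 1" --pt "0 0 6 0 1" --pt "0 0 4 0 1" --pt "0 0 2 0 1" --pt "0 0 0 0 1"

```text
t: 14.0
eef_pos: [598.0, -136.9, 46.5]
tcp_rot: [-3.141, -0.0, 1.694]
ft_force: [1.3, -0.6, -0.7]
opening: 0.519
grip_force: 30.0
```

Emit:
carry_out --pt "0 0 1 0 1" --pt "0 0 1 0 1" --pt "0 0 0 0 1"

```text
t: 14.3
eef_pos: [598.1, -136.9, 44.8]
tcp_rot: [3.141, -0.0, 1.694]
ft_force: [-1.0, 0.4, -1.4]
opening: 0.524
grip_force: 30.0
```

Emit:
carry_out --pt "0 0 0.8 0 1" --pt "0 0 0 0 1" --pt "0 0 0 0 0.4" --pt "0 0 0 0 0.3" --pt "0 0 0 0 0.2" --pt "0 0 0 0 0.2" --pt "0 0 -10 0 0.2" --pt "0 0 -25 0 0.2" --pt "0 0 -35 0 0.2" --pt "0 0 -40 0 0.2" --pt "30 0 -50 0 0.5" --pt "30 0 -50 0 1"

```text
t: 15.5
eef_pos: [591.3, -85.6, 242.2]
tcp_rot: [3.141, 0.0, 1.692]
ft_force: [0.5, 0.0, 0.4]
opening: 0.685
grip_force: 0.0
```

```bash
python3 - <<'E'
from h import *
s=env.state();print(s["t"],s["eef_pos"],s["tcp_rot"],s["opening"])
c=cam("wrist");np.savez("w6.npz",K=c["K"],R=c["R"],t=c["t"],color=c["color"],rot=s["tcp_rot"],pos=s["eef_pos"])
save(c,"w6",(186,125,326,285),4)
E
```

```text
15.5 [591.26763022 -85.63295289 242.16140739] [3.14121002e+00 3.79863469e-05 1.69241022e+00] 0.6845729278026961
```

View pics/w6.png

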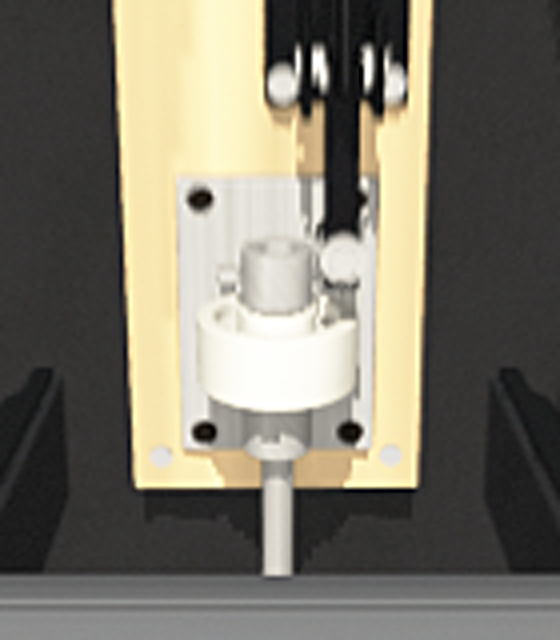

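The wheel stands between the legs at crop (278,350), in line with the bosses and the pin (column 277). Next I go behind the pin head with shut fingers.

```bash
python3 - <<'E'
from h import *
c=dict(np.load("w1.npz"));print('head x check',onz(c,np.array((416,387))/1.5,49))
Rc=Ro.from_euler('z',.125).as_matrix();C=np.array([597.6,-135.7,0])
need(C+Rc@[0,-130,100],np.pi/2+.125)
E
```

```text
head x check [ 610.01353282 -226.61089867   49.        ]
t 15.55 tool shift [-182.9   -3.   149.9] turn -0.08
```

Emit:
carry_out --pt "-40 0 0 0 1" --pt "-45 -1 20 0 1" --pt "-48 -1 30 0 1" --pt "-40 -1 40 0 1" --pt "-10 0 40 0 1" --pt "0 0 12 0 1" --pt "0 0 0 0 1" --pt "0 0 0 0 1"

```text
t: 16.35
eef_pos: [610.9, -257.0, 107.7]
tcp_rot: [3.14, 0.001, 1.695]
ft_force: [0.3, 0.1, 0.1]
opening: 0.013
grip_force: 0.0
```

```bash
python3 - <<'E'
from h import *
Rc=Ro.from_euler('z',.125).as_matrix();C=np.array([597.6,-135.7,0])
s=env.state();print(s["opening"],Rc.T@(s["eef_pos"]-C));need(C+Rc@[0,-125,48],np.pi/2+.125)
E
```

```text
0.012994420455004877 [  -1.9087074  -122.01778941  107.74689373]
t 16.35 tool shift [-2.9  1.8 59.8] turn -0.07
```

Emit:
carry_out --pt "-3 2 20 0 1" --pt "0 0 25 0 1" --pt "0 0 15 0 1" --pt "0 0 0 0 1" --pt "5 0 0 0 1" --pt "5 0 0 0 1" --pt "3 0 0 0 1" --pt "3 0 0 0 1" --pt "0 0 0 0 1"

```text
t: 17.25
eef_pos: [610.7, -244.1, 46.4]
tcp_rot: [3.141, 0.0, 1.694]
ft_force: [-0.0, -0.9, -0.3]
opening: 0.008
grip_force: 0.0
```

Emit:
carry_out --pt "3 0 0 0 1" --pt "3 0 0 0 1" --pt "3 0 -0.3 0 1" --pt "3 0 -0.3 0 1" --pt "3 0 -0.3 0 1" --pt "3 0 -0.3 0 1" --pt "0 0 0 0 1"

```text
t: 17.95
eef_pos: [608.8, -227.2, 47.7]
tcp_rot: [3.14, 0.001, 1.693]
ft_force: [-0.3, -4.2, 1.7]
opening: 0.003
grip_force: 1.9
```

Emit:
carry_out --pt "3 0 -0.4 0 1" --pt "3 0 -0.4 0 1" --pt "3 0 -0.4 0 1" --pt "3 0 -0.4 0 1" --pt "3 0 -0.4 0 1" --pt "0 0 0 0 1"

```text
t: 18.55
eef_pos: [606.2, -210.9, 48.8]
tcp_rot: [-3.141, -0.001, 1.694]
ft_force: [0.1, 0.3, 0.2]
opening: 0.005
grip_force: 0.0
```

Emit:
carry_out --pt "3 0 -0.4 0 1" --pt "3 0 -0.4 0 1" --pt "3 0 -0.4 0 1" --pt "0 0 0 0 1"

```text
t: 18.95
eef_pos: [605.4, -202.3, 50.4]
tcp_rot: [-3.141, -0.0, 1.694]
ft_force: [-0.4, 0.1, 0.4]
opening: 0.004
grip_force: 0.0
```

Emit:
carry_out --pt "2 0 -0.3 0 1" --pt "2 0 -0.3 0 1" --pt "2 0 -0.3 0 1"

```text
t: 19.25
eef_pos: [604.7, -196.8, 51.3]
tcp_rot: [3.141, -0.0, 1.694]
ft_force: [-0.5, -0.1, -1.2]
opening: 0.005
grip_force: 0.2
```

```bash
python3 - <<'E'
from h import *
Rc=Ro.from_euler('z',.125).as_matrix();C=np.array([597.6,-135.7,0])
s=env.state();print(Rc.T@(s["eef_pos"]-C),s["ft_force"])
S=cam("scene")
print('exp head px',proj(S,C+Rc@[0,-57,55.7]),'tip',proj(S,s["eef_pos"]-[0,0,8]))
save(S,"s7",(205,235,305,325),6)
E
```

```text
[ -0.56489596 -61.47981959  51.25922143] [-0.52816048 -0.06143734 -1.17094207]
exp head px [245.26207299 281.8625186 ] tip [244.01194453 286.62136075]
```

View pics/s7.png

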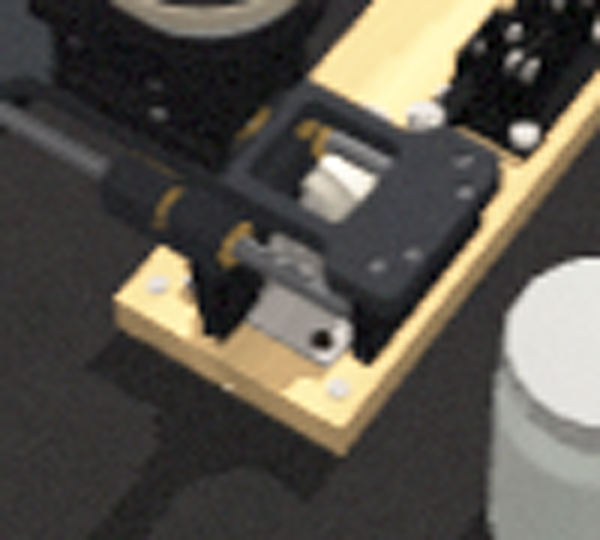

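The view shows the shut fingers at crop (215,310) directly behind the fork, with nothing of the pin sticking out towards the camera, so the pin is ahead of them. I keep pushing until the force rises.

Emit:
carry_out --pt "2 0 -0.3 0 1" --pt "2 0 -0.3 0 1" --pt "2 0 -0.3 0 1" --pt "0 0 0 0 1"

```text
t: 19.7
eef_pos: [604.0, -190.6, 52.2]
tcp_rot: [3.142, -0.0, 1.694]
ft_force: [-0.5, 0.4, -0.2]
opening: 0.004
grip_force: 0.0
```

Emit:
carry_out --pt "2 0 0 0 1" --pt "2 0 0 0 1" --pt "1 0 0 0 1" --pt "0 0 0 0 1"

```text
t: 20.1
eef_pos: [603.6, -187.0, 52.3]
tcp_rot: [3.141, 0.002, 1.694]
ft_force: [-0.5, -7.7, -1.5]
opening: 0.006
grip_force: 3.8
```

Emit:
carry_out --pt "1 0 0 0 1" --pt "1 0 0 0 1" --pt "0 0 0 0 1"

```text
t: 20.4
eef_pos: [603.7, -186.5, 52.6]
tcp_rot: [3.14, 0.004, 1.694]
ft_force: [-0.4, -16.9, -1.0]
opening: 0.007
grip_force: 8.1
```

Emit:
carry_out --pt "-8 0 0 0 1" --pt "-12 0 -20 0 1" --pt "0 0 -45 0 1" --pt "0 0 -45 0 1" --pt "40 0 -40 0 0.3" --pt "45 0 -40 0 0.3" --pt "35 0 0 0 0.3" --pt "0 0 0 0 0.3"

```text
t: 21.2
eef_pos: [591.9, -93.5, 232.0]
tcp_rot: [3.14, -0.0, 1.697]
ft_force: [0.7, -0.3, -0.5]
opening: 0.286
grip_force: 0.0
```

```bash
python3 - <<'E'
from h import *
s=env.state();c=cam("wrist");np.savez("w8.npz",K=c["K"],R=c["R"],t=c["t"],color=c["color"])
print(s["eef_pos"])
g=cv2.cvtColor(c["color"],cv2.COLOR_RGB2GRAY); Rc=Ro.from_euler('z',.125).as_matrix();C=np.array([597.6,-135.7,0])
for nm,cc in(('now',c),('w6',dict(np.load("w6.npz")))):
    g=cv2.cvtColor(cc["color"],cv2.COLOR_RGB2GRAY)
    P=[]
    H=[]
    for p in((-25,41),(-25,-41),(25,-41)):
        q=np.round(proj(cc,C+Rc@[p[0],p[1],27])).astype(int); r=5
        w=g[q[1]-r:q[1]+r+1,q[0]-r:q[0]+r+1].astype(float);m=np.clip(100-w,0,None);yy,xx=np.mgrid[-r:r+1,-r:r+1]
        P.append(onz(cc,q+[(m*xx).sum()/m.sum(),(m*yy).sum()/m.sum()],27))
    print(nm,'holes',np.round(P,1).tolist(),'C',((P[0]+P[2])/2).round(1))
g=cv2.cvtColor(c["color"],cv2.COLOR_RGB2GRAY)
print('patch rows y_local', 'cols x_local -14..14 step 2, z 64')
for y in list(range(-60,-24,2))+list(range(26,46,2)):
    print(y,[int(cv2.getRectSubPix(g,(1,1),tuple(map(float,proj(c,C+Rc@[x,y,57]))))[0,0]) for x in range(-14,15,2)])
E
```

```text
[591.89280766 -93.49978494 232.04808666]
now holes [[568.5, -98.8, 27.0], [575.4, -180.4, 27.0], [630.2, -173.4, 27.0]] C [ 599.3 -136.1   27. ]
w6 holes [[567.9, -97.6, 27.0], [578.2, -179.6, 27.0], [627.8, -173.6, 27.0]] C [ 597.8 -135.6   27. ]
patch rows y_local cols x_local -14..14 step 2, z 64
-60 [48, 37, 38, 38, 38, 38, 38, 38, 39, 36, 39, 39, 38, 37, 37]
-58 [43, 37, 37, 38, 38, 38, 37, 38, 38, 38, 37, 36, 38, 38, 39]
-56 [37, 37, 37, 37, 38, 36, 37, 37, 37, 37, 38, 38, 36, 37, 36]
-54 [37, 37, 38, 36, 38, 38, 37, 37, 38, 38, 38, 37, 36, 37, 37]
-52 [36, 36, 36, 37, 35, 35, 37, 37, 36, 36, 37, 36, 38, 36, 36]
-50 [29, 29, 28, 28, 30, 28, 30, 28, 29, 26, 29, 28, 27, 27, 26]
-48 [152, 150, 147, 145, 137, 131, 124, 124, 126, 128, 130, 130, 127, 125, 131]
-46 [192, 188, 185, 183, 179, 175, 170, 166, 170, 175, 176, 177, 177, 177, 182]
-44 [188, 185, 181, 178, 175, 171, 165, 161, 165, 171, 173, 174, 179, 181, 180]
-42 [188, 184, 180, 177, 175, 174, 187, 189, 180, 175, 172, 173, 179, 184, 181]
-40 [188, 185, 181, 168, 185, 214, 195, 175, 215, 213, 164, 156, 178, 182, 180]
-38 [189,
[... 637 characters left out ...]
, 232, 173, 190, 211, 228, 233, 227, 222, 221, 213, 190, 158, 177, 224]
30 [218, 230, 175, 199, 199, 198, 200, 206, 199, 196, 196, 197, 173, 214, 226]
32 [218, 227, 203, 183, 179, 163, 220, 233, 223, 187, 171, 184, 188, 217, 202]
34 [217, 226, 229, 206, 200, 182, 225, 238, 227, 184, 194, 210, 214, 117, 131]
36 [217, 226, 230, 222, 229, 221, 204, 230, 219, 207, 229, 230, 176, 90, 95]
38 [216, 226, 229, 222, 227, 227, 215, 211, 214, 226, 228, 232, 168, 152, 28]
40 [216, 225, 229, 221, 228, 227, 222, 224, 225, 228, 231, 230, 167, 236, 113]
42 [217, 225, 229, 222, 227, 227, 223, 223, 224, 227, 235, 158, 162, 230, 146]
44 [218, 225, 229, 221, 228, 226, 223, 223, 224, 228, 236, 156, 165, 228, 143]
```

```bash
python3 - <<'E'
from h import *
c=dict(np.load("w8.npz"));g=cv2.cvtColor(c["color"],cv2.COLOR_RGB2GRAY); Rc=Ro.from_euler('z',.125).as_matrix();C=np.array([597.6,-135.7,0])
f=lambda x,y,z:int(cv2.getRectSubPix(g,(1,1),tuple(map(float,proj(c,C+Rc@[x,y,z]))))[0,0])
print('nose z55.7 y30..44');
for x in(-3,-1,0,1,3): print(x,[f(x,y,55.7) for y in range(30,45)])
print('head z64.7 y-30..-44')
for x in(-3,-1,0,1,3): print(x,[f(x,y,64.7) for y in np.arange(-30,-44,-1)])
print('width at y-36 z62',[f(x,-36,62) for x in range(-12,13)])
print('px/mm',np.linalg.norm(proj(c,C+[0,0,60])-proj(c,C+[0,10,60]))/10)
need(C*0+b2w((20,123,50)))
E
```

```text
nose z55.7 y30..44
-3 [194, 191, 197, 199, 194, 192, 207, 220, 224, 225, 224, 224, 223, 223, 223]
-1 [206, 227, 234, 236, 237, 231, 217, 204, 213, 219, 221, 220, 220, 220, 220]
0 [208, 229, 235, 237, 239, 238, 226, 206, 215, 222, 224, 223, 223, 223, 223]
1 [205, 226, 232, 234, 236, 236, 226, 208, 218, 224, 226, 226, 226, 226, 226]
3 [196, 205, 211, 212, 212, 212, 206, 211, 220, 223, 223, 223, 223, 223, 223]
head z64.7 y-30..-44
-3 [226, 226, 226, 224, 215, 212, 219, 211, 185, 168, 168, 170, 173, 166]
-1 [221, 221, 222, 223, 209, 190, 177, 222, 203, 176, 162, 165, 167, 161]
0 [221, 221, 222, 221, 207, 183, 162, 204, 195, 175, 160, 164, 166, 159]
1 [220, 221, 221, 220, 210, 195, 180, 199, 187, 171, 161, 165, 167, 160]
3 [214, 215, 216, 215, 204, 206, 224, 212, 187, 171, 168, 170, 172, 164]
width at y-36 z62 [185, 183, 183, 179, 164, 135, 154, 179, 200, 209, 195, 196, 192, 200, 212, 201, 174, 164, 144, 131, 146, 158, 174, 182, 183]
px/mm 0.7924850144747105
t 21.25 tool shift [170.9  19.4 177.3] turn None
```

The nose shows about 4 mm past the far boss and the head's outer face is about 5 mm outside the near boss. Together with the stiff stop, that means the pin is seated. Now the lever.

Emit:
carry_out --pt "43 5 0 0 0.5" --pt "43 5 0 0 0.5" --pt "43 5 20 0 0.5" --pt "44 4 35 0 0.5" --pt "0 0 35 0 0.5" --pt "0 0 35 0 0.5" --pt "0 0 10 0 0.5" --pt "0 0 0 0 0.5" --pt "0 0 0 0 0.5"

```text
t: 22.15
eef_pos: [591.0, 71.5, 100.7]
tcp_rot: [3.14, 0.0, 1.693]
ft_force: [-0.1, 0.6, 0.4]
opening: 0.5
grip_force: 0.0
```

```bash
python3 - <<'E'
from h import *
s=env.state();print(s["opening"],w2b(s["eef_pos"]));need(b2w((20,125,43)),np.pi/2+YAW)
E
```

```text
0.5002341902391838 [ 20.21113898 117.55404455  96.66767444]
t 22.15 tool shift [ 7.4 -0.3 53.7] turn -0.38
```

Emit:
carry_out --pt "7.4 0 20 0 0.5" --pt "0 0 20 0 0.5" --pt "0 0 14 0 0.5" --pt "0 0 0 0 0.8" --pt "0 0 0 0 1" --pt "0 0 0 0 1" --pt "0 0 0 0 1" --pt "0 0 0 0 1" --pt "0 0 0 0 1"

```text
t: 23.05
eef_pos: [589.7, 79.5, 46.3]
tcp_rot: [3.14, 0.0, 1.694]
ft_force: [0.6, 0.0, 5.6]
opening: 0.164
grip_force: 30.0
```

```bash
python3 - <<'E'
from h import *
s=env.state();g=w2b(s["eef_pos"]+[0,0,11])-[20,40,54];r=g[1];print(s["opening"],s["grip_force"],g)
th=np.linspace(0,1.5,19);print(np.c_[np.diff(r*np.cos(th)),-np.diff(r*np.sin(th))].round(1).tolist())
E
```

```text
0.1642597704633244 29.999251663684845 [ 1.04220467e-02  8.56418699e+01 -6.52775448e-01]
[[-0.3, -7.1], [-0.9, -7.1], [-1.5, -7.0], [-2.1, -6.8], [-2.6, -6.6], [-3.2, -6.4], [-3.7, -6.1], [-4.2, -5.8], [-4.6, -5.4], [-5.1, -5.0], [-5.5, -4.6], [-5.8, -4.1], [-6.2, -3.6], [-6.4, -3.1], [-6.7, -2.5], [-6.9, -2.0], [-7.0, -1.4], [-7.1, -0.8]]
```

Emit:
carry_out --pt "-0.3 0 -7.1 0 1" --pt "-0.9 0 -7.1 0 1" --pt "-1.5 0 -7.0 0 1" --pt "-2.1 0 -6.8 0 1" --pt "-2.6 0 -6.6 0 1" --pt "-3.2 0 -6.4 0 1" --pt "-3.7 0 -6.1 0 1" --pt "-4.2 0 -5.8 0 1" --pt "-4.6 0 -5.4 0 1" --pt "-5.1 0 -5.0 0 1" --pt "-5.5 0 -4.6 0 1" --pt "-5.8 0 -4.1 0 1"

```text
t: 24.25
eef_pos: [594.6, 40.5, 117.9]
tcp_rot: [3.14, -0.001, 1.693]
ft_force: [8.7, 2.9, -10.5]
opening: 0.162
grip_force: 30.0
```

Emit:
carry_out --pt "-6.2 0 -3.6 0 1" --pt "-6.4 0 -3.1 0 1" --pt "-6.7 0 -2.5 0 1" --pt "-6.9 0 -2.0 0 1" --pt "-7.0 0 -1.4 0 1" --pt "-7.1 0 -0.8 0 1" --pt "-3 0 0 0 1" --pt "0 0 0 0 1"

```text
t: 25.05
eef_pos: [600.0, -2.2, 132.6]
tcp_rot: [3.139, -0.001, 1.693]
ft_force: [4.6, 5.5, 5.1]
opening: 0.154
grip_force: 30.0
```

Emit:
carry_out --pt "0 0 0 0 0.5" --pt "0 0 0 0 0.5" --pt "0 0 0 0 0.5" --pt "0 0 0 0 0.5" --pt "0 0 -30 0 0.5" --pt "0 0 -40 0 0.5" --pt "0 0 -40 0 0.5" --pt "-20 -25 -20 0 0.5" --pt "-20 -25 0 0 0.5" --pt "0 0 0 0 0.5"

```text
t: 26.05
eef_pos: [552.8, -50.2, 261.9]
tcp_rot: [3.142, 0.0, 1.692]
ft_force: [0.7, 0.9, 0.6]
opening: 0.502
grip_force: 0.0
```

```bash
python3 - <<'E'
from h import *
s=env.state();c=cam("wrist");S=cam("scene");T=cam("top");print(s["t"],s["eef_pos"],s["ft_force"])
Rc=Ro.from_euler('z',.125).as_matrix();C=np.array([597.6,-135.7,0])
# lever tip by dark mask: per-elevation darkness along the grip (48..112 mm)
for nm,cc in(('wrist',c),('scene',S),('top',T)):
    g=cv2.cvtColor(cc["color"],cv2.COLOR_RGB2GRAY);o=[]
    for a in(0,.5,.9,1.1,1.2,1.3,1.4,1.5,1.6):
        p=[proj(cc,b2w((20,40+r*np.cos(a),54+r*np.sin(a)))) for r in range(50,114,4)]
        o.append((a,int(np.mean([cv2.getRectSubPix(g,(1,1),tuple(map(float,q)))[0,0] for q in p])), ))
    print(nm,o)
g=cv2.cvtColor(c["color"],cv2.COLOR_RGB2GRAY)
f=lambda x,y,z:int(cv2.getRectSubPix(g,(1,1),tuple(map(float,proj(c,C+Rc@[x,y,z]))))[0,0])
print('nose',[f(0,y,55.7) for y in range(30,45)],'head',[f(0,y,64.7) for y in range(-30,-44,-1)])
old=dict(np.load("w5.npz"))
for nm,cc in(('w5',old),('now',c)):
    gg=cv2.cvtColor(cc["color"],cv2.COLOR_RGB2GRAY)
    for p in((-25,41),(25,41)):
        q=np.round(proj(cc,C+Rc@[p[0],p[1],27])).astype(int);r=4;w=gg[q[1]-r:q[1]+r+1,q[0]-r:q[0]+r+1].astype(float);m=np.clip(90-w,0,None);yy,xx=np.mgrid[-r:r+1,-r:r+1]
        print(nm,p,onz(cc,q+[(m*xx).sum()/max(m.sum(),1),(m*yy).sum()/max(m.sum(),1)],27).round(1))
E
```

```text
26.05 [552.77812613 -50.19037609 261.86960437] [0.70302183 0.91190477 0.56066887]
wrist [(0, 225), (0.5, 232), (0.9, 239), (1.1, 239), (1.2, 191), (1.3, 45), (1.4, 33), (1.5, 102), (1.6, 96)]
scene [(0, 138), (0.5, 83), (0.9, 80), (1.1, 71), (1.2, 43), (1.3, 33), (1.4, 33), (1.5, 32), (1.6, 46)]
top [(0, 158), (0.5, 146), (0.9, 95), (1.1, 78), (1.2, 69), (1.3, 70), (1.4, 75), (1.5, 76), (1.6, 77)]
nose [213, 230, 239, 240, 242, 246, 231, 216, 206, 219, 225, 227, 225, 225, 225] head [222, 223, 225, 218, 203, 169, 190, 219, 187, 165, 139, 53, 24, 33]
w5 (-25, 41) [567.8 -98.3  27. ]
w5 (25, 41) [615.4 -92.3  27. ]
now (-25, 41) [568.6 -98.3  27. ]
now (25, 41) [616.9 -89.1  27. ]
```

Everything is seated and the lever stands at about 1.38 rad. I'll nudge it on towards upright from its far side with shut fingers.

```bash
python3 - <<'E'
from h import *
need(b2w((20,97,126)))
E
```

```text
t 26.2 tool shift [ 94.   50.3 131. ] turn None
```

Emit:
carry_out --pt "31 16 0 0 1" --pt "31 16 0 0 1" --pt "32 16 0 0 1" --pt "0 2 20 0 1" --pt "0 0 40 0 1" --pt "0 0 40 0 1" --pt "0 0 30 0 1" --pt "-3 0 0 0 1" --pt "-3 0 0 0 1" --pt "-3 0 0 0 1" --pt "0 0 0 0 1"

```text
t: 27.3
eef_pos: [594.7, 41.6, 132.7]
tcp_rot: [3.139, 0.0, 1.693]
ft_force: [-0.1, 0.5, -0.8]
opening: 0.006
grip_force: 0.0
```

```bash
python3 - <<'E'
from h import *
s=env.state();print(s["opening"],w2b(s["eef_pos"]),s["ft_force"])
E
```

```text
0.006183502713576008 [ 20.11236914  87.42185621 128.70072668] [-0.0665986   0.49576585 -0.81610453]
```

Emit:
carry_out --pt "-3 0 0 0 1" --pt "-3 0 0 0 1" --pt "-3 0 0 0 1" --pt "-3 0 0 0 1" --pt "-2 0 0 0 1" --pt "0 0 0 0 1"

```text
t: 27.9
eef_pos: [595.7, 27.8, 131.1]
tcp_rot: [3.141, -0.0, 1.693]
ft_force: [-0.3, 0.6, 0.3]
opening: 0.003
grip_force: 0.2
```

Emit:
carry_out --pt "-2 0 0 0 1" --pt "-2 0 0 0 1" --pt "-1 0 0 0 1" --pt "0 0 0 0 1"

```text
t: 28.3
eef_pos: [596.2, 22.9, 131.0]
tcp_rot: [-3.142, -0.0, 1.694]
ft_force: [0.3, 1.0, -0.2]
opening: 0.006
grip_force: 0.4
```

Emit:
carry_out --pt "-2 0 0 0 1" --pt "-2 0 0 0 1" --pt "0 0 0 0 1"

```text
t: 28.6
eef_pos: [596.6, 19.8, 131.1]
tcp_rot: [3.142, -0.001, 1.693]
ft_force: [-1.1, 7.7, 2.4]
opening: 0.002
grip_force: 3.7
```

Emit:
carry_out --pt "-2 0 0 0 1" --pt "-1 0 0 0 1" --pt "0 0 0 0 1"

```text
t: 28.9
eef_pos: [596.7, 19.2, 131.2]
tcp_rot: [-3.142, -0.004, 1.694]
ft_force: [-0.0, 24.6, 4.0]
opening: 0.006
grip_force: 12.0
```

The lever is on its upper stop. I back off, rise clear, and check.

Emit:
carry_out --pt "10 0 0 0 1" --pt "15 0 -10 0 1" --pt "0 0 -45 0 1" --pt "0 0 -45 0 1" --pt "0 -30 -30 0 0.6" --pt "-40 -30 0 0 0.6" --pt "-40 -30 0 0 0.6" --pt "-20 0 0 0 0.6" --pt "0 0 0 0 0.6" --pt "0 0 0 0 0.6"

```text
t: 29.9
eef_pos: [517.0, -69.1, 261.5]
tcp_rot: [3.141, 0.0, 1.693]
ft_force: [0.6, -0.2, -0.3]
opening: 0.391
grip_force: 0.0
```

```bash
python3 - <<'E'
from h import *
s=env.state();c=cam("wrist");print(s["t"],s["eef_pos"],s["ft_force"],abs(s["qvel"]).max())
g=cv2.cvtColor(c["color"],cv2.COLOR_RGB2GRAY);o=[]
for a in(1.1,1.2,1.3,1.35,1.4,1.45,1.5,1.55,1.6):
    p=[proj(c,b2w((20,40+r*np.cos(a),54+r*np.sin(a)))) for r in range(50,114,4)]
    o.append((a,int(np.mean([cv2.getRectSubPix(g,(1,1),tuple(map(float,q)))[0,0] for q in p]))))
print(o)
Rc=Ro.from_euler('z',.125).as_matrix();C=np.array([597.6,-135.7,0])
f=lambda x,y,z:int(cv2.getRectSubPix(g,(1,1),tuple(map(float,proj(c,C+Rc@[x,y,z]))))[0,0])
print('nose',[f(0,y,55.7) for y in range(30,45)],'head',[f(0,y,64.7) for y in range(-30,-44,-1)])
env.job_done()
E
```

```text
29.9 [517.00831312 -69.07908933 261.4661322 ] [ 0.62638764 -0.21137011 -0.26743873] 0.024525744084152663
[(1.1, 115), (1.2, 104), (1.3, 95), (1.35, 71), (1.4, 44), (1.45, 41), (1.5, 37), (1.55, 31), (1.6, 40)]
nose [212, 226, 239, 241, 246, 249, 240, 215, 209, 224, 229, 230, 229, 230, 231] head [32, 30, 30, 31, 30, 29, 29, 31, 32, 32, 31, 29, 28, 28]
the job is handed in; nothing more can be done
```

I handed the job in at about 30 s: the clamp locked over centre, the white wheel went between the legs, the pin was pushed home (head about 5 mm outside the near boss, nose about 4–5 mm past the far one, to roughly 1 mm), and the lever is back up on its upper stop; the jar, bit case and brace were never approached and I did not re-measure them.

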